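Shift-start check of a latching stop button

TASK

Do the shift-start check of the portable stop station: with closed fingertips press the big mushroom button on the square box on the worktop right down and take the hand off it, so that it stays latched in by itself, then push one end of the raised bar on the button round clockwise (seen from above) until the button is released and pops up again. When it is up, rearm the machine by pressing the round button on the long box fully in and letting it come back out. Only touch and push: grip and lift nothing, do not pinch the bar between the fingers, do not shove or tip the two boxes, and leave the square button and everything else on the worktop alone.

Things in the scene. Friction and masses are not known exactly. Their poses are not given: they have to be found in the camera images.
- stop_station: grey die-cast box 100 x 100 x 56 mm, loose, 1.5 kg; origin at the centre of its underside, z up; stub aerial at its +x edge (68 mm high). On the vertical through the origin: the black mushroom head, 64 mm across, in a grey collar (81 mm across, top at 76 mm), with a raised turning bar along the box's y axis at rest. Out: flat of the head at 85 mm, top of the bar at 106 mm; latched in: about 5.5 mm lower.
- mushroom (a joint): how far the mushroom button is pressed in, m: 0 fully out, bottom at 0.008. Spring of 3 N (out) to 7 N (bottom) plus the latch's snap: up to about 13 N near 0.0035, less after. Pressed past about 0.0065 with the bar at its rest angle it latches and stays at about 0.0055 by itself, until the head is turned; then it springs out.
- mushroom_turn (a joint): angle of the button's head and bar, rad, clockwise seen from above: 0 at rest (bar along the box's y axis), stop at 0.8. A spring turns it back (about 0.02 N m at rest, 0.09 N m at the stop, so some 2 to 5 N at the end of the bar). Latched in, the button is free once turned past about 0.5; rubbing on the pushing finger may keep it down until the finger draws back.
- stop_top (a point): centre of the top of the turning bar, on the axis of the mushroom button; it moves and turns with the button. Its y axis runs along the bar, its z up; the bar's ends are at y = +28 and -28 mm, its sides at x = +7 and -7 mm, and it stands 21 mm above the flat of the head.
- bar_push: the two faces of the turning bar that turn it clockwise when pushed: the -x face of its +y half and the +x face of its -y half (axes of point stop_top). Origin on the button's axis, 50 mm below point stop_top; same axes.
- bar_back: the two opposite faces of the turning bar: the +x face of its +y half and the -x face of its -y half. Pushing on these and on bar_push at once is pinching the bar. Origin and axes as bar_push.
- operator_station: grey die-cast box, 84 mm (x) x 140 mm (y) x 46 mm high, loose, 1.5 kg; origin at the centre of its underside, z up; stub aerial at its +x edge (58 mm high). On its top a round button at y = +34 mm and a square button at y = -34 mm, both black in steel bezels.
- reset (a joint): how far the round button is pressed in, m: 0 out, 0.005 fully in; spring of 2 N (out) to 5 N (in), comes back by itself.
- reset_top (a point): centre of the top of the round button (34 mm across), 59 mm above the box's underside when out; it stands 9 mm above its bezel and moves down as it is pressed.
- jog (a joint): how far the square button is pressed in, m: 0 out, 0.005 in; to be left alone.
- jog_top (a point): centre of the top of the square button (32 x 32 mm), as high as the round one.
- cup_a: bystander, loose: drawn steel cup, 64 mm across and 47 mm high, open at the top, standing between the two boxes; origin at the centre of its underside
- cup_b: bystander, loose: the same kind of cup, at the right behind the boxes; origin at the centre of its underside
- cup_c: bystander, loose: the same kind of cup, at the left; origin at the centre of its underside
- tape_roll: bystander, loose: roll of masking tape lying flat, 67 mm across, 24 mm high, at the left behind the boxes; origin at the centre of its underside
- v_block: bystander, loose: ground steel V block, 62 x 57 x 35 mm, behind the boxes; origin at the centre of its underside
- marker_pen: bystander, loose: black marker pen lying in front, between the boxes, about 142 mm long and 17 mm thick; origin at the centre of its underside
- chip_brush: bystander, loose: flat chip brush lying at the far right, about 200 mm long, 12 mm high; origin at the centre of its underside

How it is judged:
On the way, in this order (a step that is already met when the one before it is completed fails the run):
1. the mushroom button stays latched in with the hand off the stop station (value of joint mushroom above 0.0045 m and contact force between each of the arm, the fingers and stop_station below 0.3 N), for 0.2 s.
2. the button has been released by the twist and is up again (value of joint mushroom below 0.0015 m), for 0.1 s.
3. the round button is pressed in, with the mushroom button up (value of joint reset above 0.004 m and value of joint mushroom below 0.0015 m), for 0.05 s.
At the end, for the whole second after the job is handed in: the mushroom button is out (within 1.5 mm) with its bar back at rest (within 0.1 rad), the round and the square button are out (within 1 mm), and both boxes stand still and upright within 15 mm of where they stood (value of joint mushroom below 0.0015 m and value of joint mushroom_turn below 0.1 rad and value of joint each of reset, jog below 0.001 m and not (distance of any of stop_station, operator_station from where it was at the start of the episode above 0.015 m or angle between any of stop_station, operator_station's own z axis and vertical above 0.08 rad) and linear speed of each of stop_station, operator_station below 0.02 m/s); the robot touches nothing.
It fails at once if the square button is pressed (over 2 mm) (value of joint jog above 0.002 m).
It fails at once if the round button is pressed while the mushroom button is in (value of joint reset above 0.002 m and value of joint mushroom above 0.003 m).
It fails at once if the bar is pinched: both its pushing and its opposite faces pressed with over 2 N at once (contact force between the fingers and bar_push above 2 N and contact force between the fingers and bar_back above 2 N).
It fails at once if a box is lifted, shoved over 15 mm or tipped (distance of any of stop_station, operator_station from where it was at the start of the episode above 0.015 m or angle between any of stop_station, operator_station's own z axis and vertical above 0.08 rad or height (world z) of any of stop_station, operator_station above 0.008 m).
It fails at once if a bystander is moved over 25 mm or lifted over 12 mm (distance of any of cup_a, cup_b, cup_c, tape_roll, v_block, marker_pen, chip_brush from where it was at the start of the episode above 0.025 m or height (world z) of any of cup_a, cup_b, cup_c, tape_roll, v_block, marker_pen, chip_brush above 0.012 m).
It also fails if it takes over 54 s, if anything falls off the work surface, if the arm or the gripper's body presses on something with over 40 N, if the wrist force passes 120 N, or if a joint passes its speed limit or range.

ROBOT

A 6-joint arm with a two-finger parallel gripper is mounted at the origin on a cart in front of the work surface, level with it; the furniture and walls round the work are solid. World frame = base frame: x ahead of the robot, y to its left, z up, the work surface at z = 0. Lengths are in m, angles in rad, forces in N, time in s.
With the tool pointing down it reaches from about 0.35 to 0.875 m from the base axis. Payload 15.5 kg.
Tool frame: the origin (TCP) lies at the very end of the fingers, on their centre line; the grasp point (between the pads) lies 19 mm behind it; z points along the fingers, y is the line along which they close (so a half turn about z gives the same grasp; the last joint's range is limited). The gripper opens to 85 mm and grips with 20 to 120 N. Pads are 22 mm wide; open, the fingers measure 114 mm over their backs; the gripper's body (76 mm by 85 mm) begins 54 mm behind the grasp point. The pads swing forward as they close: fully open they stand 13 mm farther back than shut.
Start: joints at [1.181, 0.494, 1.345, -0, 1.302, -0.096], TCP at [0.182, 0.598, 0.209] pointing down, gripper open.
Joint ranges: [-2.91, 2.91], [-0.82, 2.16], [0.22, 2.67], [-1.22, 4.37], [0.12, 2.79], [-3.08, 3.08]. Speed limits (rad/s): [1.89, 1.89, 2.57, 3.01, 3.01, 3.01].

INTERFACE

Orientations are given as a unit quaternion [w, x, y, z].
In Python, from workcell import readout, viewer, job gives the robot as it stands. The module is installed in compiled form; this text tells all that it offers.
- The arm moves only by the tool move_arm, never from a script. Its argument "moves" is a list of rows, each an object with "translation": the shift along the tool's x, y, z in cm, a list of three; "twist": the turn, a rotation vector about the tool's x, y, z in degrees, a list of three; "claw": the opening, from -1 (shut) to 1 (fully open). In form: [{"translation": [tx, ty, tz], "twist": [wx, wy, wz], "claw": claw}, ...]. A call has 1 to 10 rows; each row is the pose to reach, as a shift and turn from the pose commanded when the call began, along the tool's axes at that moment; what a row does not reach only later rows make up. A row lasts 1/10 s, in which the tool goes at most 50 mm and 8.59 degrees, less where a joint would pass 70% of its speed; a pose out of reach is approached as far as the arm can. A call with a gripper value outside its range is refused whole. The fingers move at their own pace and stop on an object; "newtons" is the grip in N (left out, the last holds). Time passes only in rows, so rows that repeat a pose let the fingers close. It gives the time, the measured TCP pose, the force, the opening and the grip force at its end, in the units of the state.
- readout.get_obs(): the state, without advancing time (a new reading comes with each control period).
- viewer.read_camera(name): name is "scene" or "side" or "wrist"; returns the picture (420x560x3 uint8, blue, green, red); there is no depth.
- viewer.camera_info(name): a dict with "intrinsics" (3x3 intrinsics, pixels), "xyz" and "rotation" of the camera in the world. Camera axes: x right, y up, looking along -z (the intrinsics and any distortion apply to the point x, -y, -z); pixel columns grow to the right and rows downward; lengths in m; the calibration is good to about 2 mm. A picture is of the moment at which its call begins: read the wrist's pose just before it. camera_info takes no time and is no camera call; for the wrist camera it gives the pose at the moment of the call.
- job.finish_job(): hands the job in; it is judged then, once.
The state is a dict: "clock": time; "joints": joint angles; "joint_velocities": joint speeds; "effort": joint torques, N m; "position": TCP position; "tcp_rot": TCP orientation; "contact_force": force on the tool from outside, world axes, zero at the start; "torque": the same for the moment, N m; "opening": finger opening in m; "grip_force": force on a finger pad.
Only numpy, scipy, OpenCV 4.12 (cv2) and the standard library are available. Lean on these libraries where they do the work, as an engineer would, in place of code of your own. Each camera call takes 0.05 s, during which the arm holds its last target. There are 200 camera calls.

## Working session

There is one attempt and no reset: what is moved stays moved. The work goes in short steps, Python scripts to look and compute and a tool call to move; the robot and the scene stay as the last step left them, time stands still between calls to the robot, and variables do not carry over. Pictures are saved under pics/ and viewed, at most 10 in all, crops included, and the job is handed in when it is done.

Besides the shell and the picture viewer there is one more tool, called after "Request:" as name(argument=value, ...), one argument or row to a line, values as JSON. move_arm: Moves the arm, as the interface text tells. Its arguments: {"type":"object","properties":{"moves":{"type":"array","items":{"type":"object","properties":{"translation":{"type":"array","items":{"type":"number"}},"twist":{"type":"array","items":{"type":"number"}},"claw":{"type":"number"}}}},"newtons":{"type":"number"}},"required":["moves"]}

```bash
mkdir -p pics
cat > h.py <<'E'
import numpy as np, cv2
from workcell import readout, viewer, job
def ray(info,u,v):
    K=np.array(info["intrinsics"]);R=np.array(info["rotation"])
    if R.shape!=(3,3):
        from scipy.spatial.transform import Rotation as Ro
        R=Ro.from_quat(np.roll(R,-1)).as_matrix()
    d=np.linalg.inv(K)@[u,v,1]; return np.array(info["xyz"]),R@[d[0],-d[1],-d[2]]
def onz(info,u,v,z):
    o,d=ray(info,u,v); return o+d*(z-o[2])/d[2]
E
python3 - <<'E'
from h import *
o=readout.get_obs();print(o)
for n in("scene","side"):
    cv2.imwrite(f"pics/{n}0.png",viewer.read_camera(n));print(n,viewer.camera_info(n))
E
```

```text
{'clock': 0.0, 'joints': array([ 1.18047712e+00,  4.94199866e-01,  1.34614018e+00, -4.05255793e-06,
        1.30250716e+00, -9.55156957e-02]), 'joint_velocities': array([ 1.31268853e-03,  9.31753549e-05,  3.02049622e-04, -7.37263720e-04,
       -6.74983588e-04, -1.42276854e-03]), 'effort': array([ 7.40034466e-04, -8.82147503e+01, -3.83863235e+01, -1.68663878e-04,
        1.00552087e-02, -1.27294929e-04]), 'position': array([0.18145148, 0.59766749, 0.20868684]), 'tcp_rot': array([-1.48986012e-04,  1.46867999e-01,  9.89155901e-01, -6.09329289e-04]), 'contact_force': array([-0.72494855,  0.47966778, -0.83416021]), 'torque': array([-0.01861786,  0.04508577, -0.01074957]), 'grip_force': 0.0, 'opening': 0.08561944286451534}
scene {'intrinsics': array([[510.34317115,   0.        , 277.16687824],
       [  0.        , 510.34317115, 200.97179864],
       [  0.        ,   0.        ,   1.        ]]), 'xyz': array([ 0.14160397, -0.96974477,  1.08119844]), 'rotation': array([ 0.9023911 ,  0.37352549, -0.08132959, -0.19888313])}
side {'intrinsics': array([[444.52366722,   0.        , 281.11421318],
       [  0.        , 444.52366722, 210.76783649],
       [  0.        ,   0.        ,   1.        ]]), 'xyz': array([ 0.18408193, -1.1266262 ,  0.90081246]), 'rotation': array([ 0.87999484,  0.44641663, -0.08009793, -0.14108722])}
```

View pics/scene0.png

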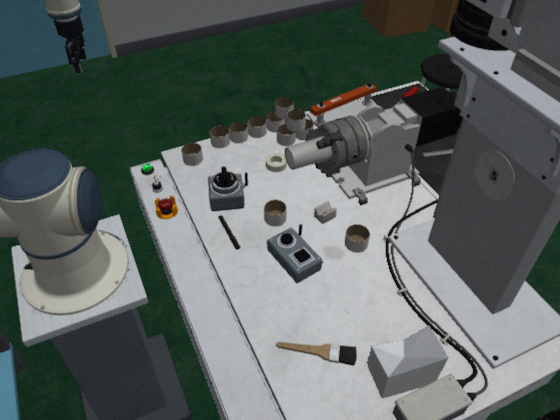

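View pics/side0.png

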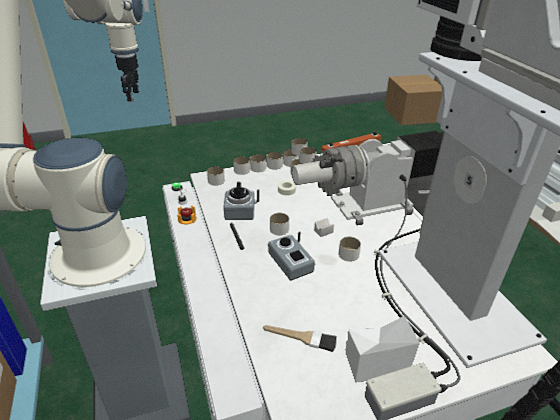

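The scene shows the stop station near (226,185), with its aerial at (246,180). The long box is near (295,253), with the round button at (288,238) and the square one at (303,254). cup_a is at (275,212) and the pen at (229,232).

Run:
```python
from h import *
s=viewer.camera_info("scene");d=viewer.camera_info("side")
for n,i,u,v,z in[("head",s,225,183,.085),("head",d,239,193,.085),("aer",s,246,180,.06),("round",s,288,238,.059),("sq",s,303,254,.059),("round",d,286,241,.059),("sq",d,297,254,.059),("cupa",s,275,212,.025),("vb",s,325,212,.02)]:
    print(n,onz(i,u,v,z).round(3))
a=cv2.imread("pics/scene0.png")[145:295,180:380];b=cv2.imread("pics/side0.png")[160:310,180:380]
cv2.imwrite("pics/c1.png",np.vstack([cv2.resize(x,None,fx=2,fy=2,interpolation=cv2.INTER_CUBIC) for x in(a,b)]))
w=viewer.camera_info("wrist");print(w)
```

```text
head [0.453 0.062 0.085]
head [0.454 0.067 0.085]
aer [0.521 0.074 0.06 ]
round [ 0.536 -0.18   0.059]
sq [ 0.548 -0.245  0.059]
round [ 0.531 -0.183  0.059]
sq [ 0.542 -0.246  0.059]
cupa [ 0.558 -0.05   0.025]
vb [ 0.69  -0.106  0.02 ]
{'intrinsics': array([[318.55531798,   0.        , 276.57652318],
       [  0.        , 318.55531798, 210.37777708],
       [  0.        ,   0.        ,   1.        ]]), 'xyz': array([0.10494296, 0.6217172 , 0.37367586]), 'rotation': array([ 0.79269486, -0.12850626, -0.09486434,  0.58832113])}
```

Request:
move_arm(
  moves=[
    {"translation": [-4,-4,-1],"twist": [0,0,-4],"claw": -1},
    {"translation": [-7,-7.5,-3],"twist": [0,0,-8],"claw": -1},
    {"translation": [-10,-11,-5],"twist": [0,0,-12],"claw": -1},
    {"translation": [-13.5,-14.5,-5],"twist": [0,0,-16],"claw": -1},
    {"translation": [-17,-18,-5],"twist": [0,0,-20],"claw": -1},
    {"translation": [-20,-21.5,-5],"twist": [0,0,-24],"claw": -1},
    {"translation": [-23.5,-25,-5],"twist": [0,0,-25],"claw": -1},
    {"translation": [-27,-28.5,-5],"twist": [0,0,-25],"claw": -1},
    {"translation": [-30,-32,-5],"twist": [0,0,-25],"claw": -1},
    {"translation": [-33,-35,-5],"twist": [0,0,-25],"claw": -1},
  ],
)

```text
clock: 1.1
position: [0.3959, 0.1651, 0.2592]
tcp_rot: [-0.0, -0.07, 0.998, -0.0]
contact_force: [1.1, 1.0, -0.0]
opening: 0.0001
grip_force: 0.0
```

Run:
```python
from h import *
from scipy.spatial.transform import Rotation as Ro
o=readout.get_obs();R=Ro.from_quat(np.roll(o["tcp_rot"],-1)).as_matrix()
print(o["position"],R.round(3));print("to hover",(R.T@(np.array([.445,.045,.26])-o["position"])*100).round(1))
```

```text
[0.39586015 0.16505915 0.25924289] [[-0.99  -0.141 -0.   ]
 [-0.141  0.99  -0.   ]
 [ 0.    -0.    -1.   ]]
to hover [ -3.2 -12.6  -0.1]
```

View pics/c1.png

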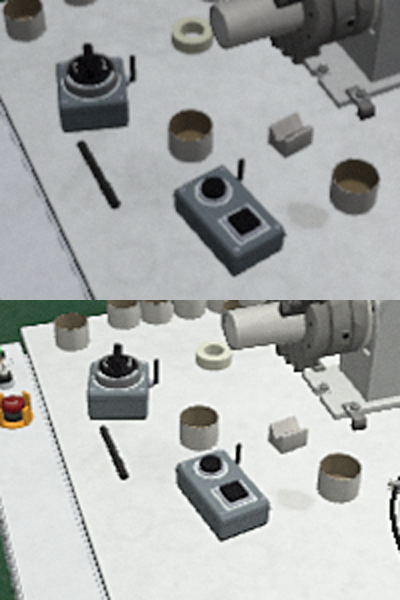

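The crop shows the stop station with its bar running roughly front to back and its aerial on the far-right edge, and the long box with the round button nearest the stop station. I'll move to hover and look from the wrist.

Request:
move_arm(
  moves=[
    {"translation": [-1,-4,0],"claw": -1},
    {"translation": [-2,-8,0],"claw": -1},
    {"translation": [-3.2,-12.6,0],"claw": -1},
    {"translation": [-3.2,-12.6,0],"claw": -1},
    {"translation": [-3.2,-12.6,0],"claw": -1},
  ],
)

```text
invalid input at $.moves[0]: expected keys translation, twist, claw
```

Run:
```python
from h import *
print(viewer.camera_info("wrist"),readout.get_obs()["position"],readout.get_obs()["contact_force"])
cv2.imwrite("pics/w1.png",viewer.read_camera("wrist"))
```

```text
{'intrinsics': array([[318.55531798,   0.        , 276.57652318],
       [  0.        , 318.55531798, 210.37777708],
       [  0.        ,   0.        ,   1.        ]]), 'xyz': array([0.31660678, 0.1540249 , 0.42417939]), 'rotation': array([ 0.64677465, -0.10468187, -0.12061279,  0.74577263])} [0.39586015 0.16505915 0.25924289] [ 1.13262952  1.03448502 -0.00557541]
```

View pics/w1.png

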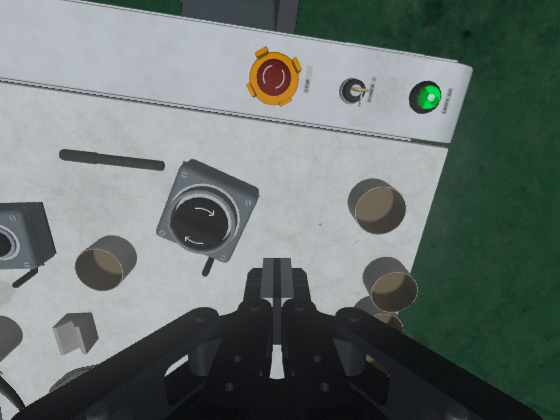

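The wrist view shows the stop station's top face with corners near (193,161), (258,190), (222,263) and (158,228), and its aerial at (208,266). The head is near (203,218), the closed tips near (277,262), cup_a near (103,266), and the round button at the left edge.

Request:
move_arm(
  moves=[
    {"translation": [-1,-4,0],"twist": [0,0,0],"claw": -1},
    {"translation": [-2,-8,0],"twist": [0,0,0],"claw": -1},
    {"translation": [-3.2,-12.6,0],"twist": [0,0,0],"claw": -1},
    {"translation": [-3.2,-12.6,0],"twist": [0,0,0],"claw": -1},
    {"translation": [-3.2,-12.6,0],"twist": [0,0,0],"claw": -1},
  ],
)

```text
clock: 1.65
position: [0.4451, 0.0463, 0.259]
tcp_rot: [-0.0, -0.069, 0.998, 0.0]
contact_force: [-0.8, 0.0, 0.6]
opening: 0.0004
grip_force: 0.0
```

Run:
```python
from h import *
print(viewer.camera_info("wrist")["xyz"],readout.get_obs()["position"],readout.get_obs()["contact_force"])
cv2.imwrite("pics/w2.png",viewer.read_camera("wrist"))
```

```text
[0.36592697 0.03534943 0.42395937] [0.44512338 0.0462692  0.25900201] [-0.81543684  0.00874539  0.62035283]
```

View pics/w2.png

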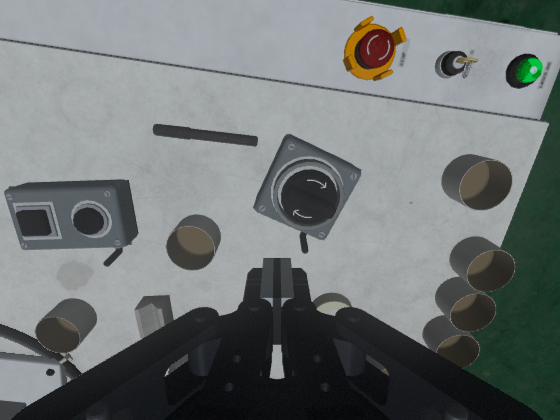

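This view shows both boxes: stop station top corners near (290,136), (361,169), (325,240) and (254,203); round button at (90,220), square button at (34,222). I'll crop both to get finer pixels.

Run:
```python
from h import *
a=cv2.imread("pics/w2.png")
def cr(x0,y0,w,h,f):
    c=cv2.resize(a[y0:y0+h,x0:x0+w],None,fx=f,fy=f,interpolation=cv2.INTER_CUBIC)
    return cv2.convertScaleAbs(c,alpha=1.6,beta=20)
s=cr(245,125,130,140,4); r=cr(0,165,150,110,2)
out=np.zeros((560,820,3),np.uint8);out[:560,:520]=s;out[:220,520:820]=r
cv2.imwrite("pics/w2c.png",out[:,:800])
```

```text
(no output)
```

View pics/w2c.png

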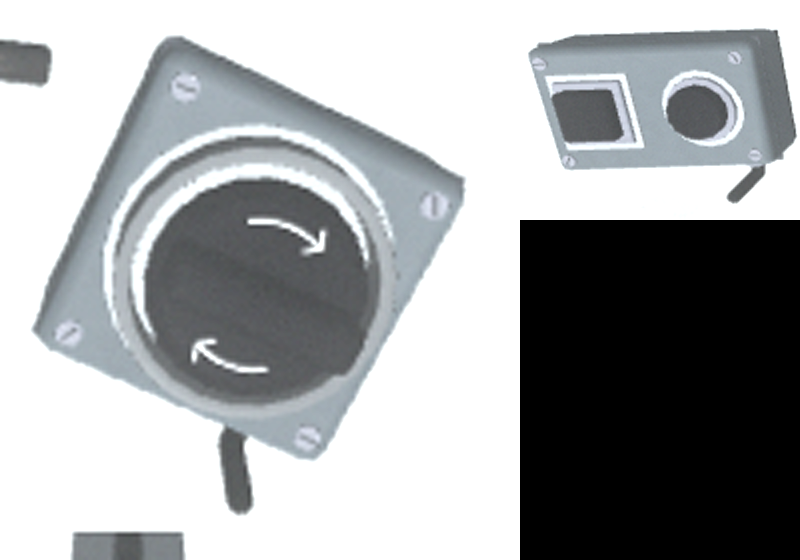

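Run:
```python
from h import *
i=viewer.camera_info("wrist")
S=np.array([onz(i,245+(u+.5)/4-.5,125+(v+.5)/4-.5,.056) for u,v in[(185,86),(433,205),(307,437),(67,333)]])
print(S.round(4),S.mean(0));
y=(S[1]-S[0])+(S[2]-S[3]);x=(S[3]-S[0])+(S[2]-S[1])
print("ang y",np.degrees(np.arctan2(y[1],y[0])),"ang x",np.degrees(np.arctan2(x[1],x[0])))
O=np.array([onz(i,(u-520)/2-.25,165+v/2-.25,.046) for u,v in[(538,63),(735,58),(755,154),(569,161)]])
print(O.round(4),O.mean(0));y=(O[1]-O[0])+(O[2]-O[3]);print("ang y",np.degrees(np.arctan2(y[1],y[0])),"round by box",O.mean(0)+y/np.linalg.norm(y)*.034)
print("round",onz(i,(697-520)/2-.25,165+112/2-.25,.059),"head",onz(i,245+262/4,125+291/4,.085))
for u in(262,292): print(onz(i,u,270,.259))
```

```text
[[0.4077 0.0587 0.056 ]
 [0.4315 0.1362 0.056 ]
 [0.5091 0.1131 0.056 ]
 [0.4858 0.0347 0.056 ]] [0.45853092 0.08568597 0.056     ]
ang y 73.18285320547345 ang x -16.79584821070114
[[ 0.518  -0.2752  0.046 ]
 [ 0.4977 -0.1551  0.046 ]
 [ 0.561  -0.1439  0.046 ]
 [ 0.583  -0.2633  0.046 ]] [ 0.53990548 -0.20938565  0.046     ]
ang y 100.01148151438014 round by box [ 0.53399473 -0.17590337  0.046     ]
round [ 0.53098956 -0.1722972   0.059     ] head [0.45702864 0.08716905 0.085     ]
[0.45714878 0.04062861 0.259     ]
[0.45469182 0.05790994 0.259     ]
```

Request:
move_arm(
  moves=[
    {"translation": [-1,2,2],"twist": [0,0,8],"claw": -1},
    {"translation": [-1.8,3.8,5],"twist": [0,0,16],"claw": -1},
    {"translation": [-1.8,3.8,9],"twist": [0,0,24],"claw": -1},
    {"translation": [-1.8,3.8,12],"twist": [0,0,25],"claw": -1},
    {"translation": [-1.8,3.8,13.4],"twist": [0,0,25],"claw": -1},
    {"translation": [-1.8,3.8,13.4],"twist": [0,0,25],"claw": -1},
    {"translation": [-1.8,3.8,13.4],"twist": [0,0,25],"claw": -1},
  ],
)

```text
clock: 2.4
position: [0.4574, 0.0881, 0.1257]
tcp_rot: [-0.0, 0.146, 0.989, 0.0]
contact_force: [0.7, 0.3, -0.1]
opening: 0.0
grip_force: 0.0
```

Run:
```python
from h import *
o=readout.get_obs();print(o["position"],o["tcp_rot"],o["contact_force"])
cv2.imwrite("pics/w3.png",viewer.read_camera("wrist"))
a=viewer.read_camera("scene");b=viewer.read_camera("side")
c=[cv2.resize(x,(400,300),interpolation=cv2.INTER_CUBIC) for x in(a[130:220,165:285],b[140:230,180:300])]
w=cv2.resize(cv2.imread("pics/w3.png"),(400,300))
cv2.imwrite("pics/m3.png",np.vstack([np.hstack(c),np.hstack([w,w*0])]))
print(onz(viewer.camera_info("scene"),225,178,.085))
```

```text
[0.45736749 0.08808538 0.12571275] [-8.10867106e-05  1.46112678e-01  9.89267951e-01  1.61480321e-05] [ 0.70832675  0.27176326 -0.07230216]
[0.4600355  0.08222328 0.085     ]
```

View pics/m3.png

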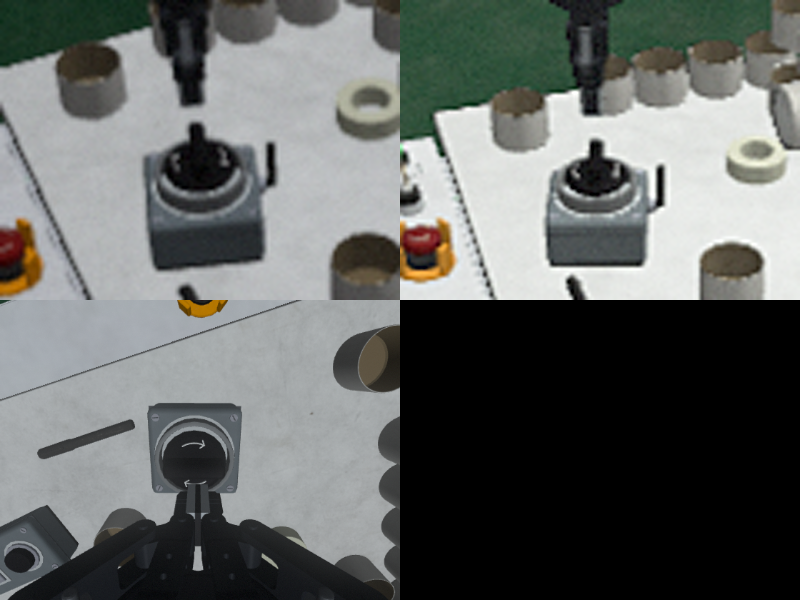

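The tips hang centred above the bar in both outside views, and the box is square to the image in the wrist view. Pressing down now.

Request:
move_arm(
  moves=[
    {"translation": [0,0,1.0],"twist": [0,0,0],"claw": -1},
    {"translation": [0,0,1.7],"twist": [0,0,0],"claw": -1},
    {"translation": [0,0,2.0],"twist": [0,0,0],"claw": -1},
    {"translation": [0,0,2.3],"twist": [0,0,0],"claw": -1},
    {"translation": [0,0,2.55],"twist": [0,0,0],"claw": -1},
    {"translation": [0,0,2.7],"twist": [0,0,0],"claw": -1},
    {"translation": [0,0,2.75],"twist": [0,0,0],"claw": -1},
    {"translation": [0,0,2.75],"twist": [0,0,0],"claw": -1},
  ],
)

```text
clock: 3.35
position: [0.4576, 0.0872, 0.0978]
tcp_rot: [0.0, 0.147, 0.989, -0.0]
contact_force: [1.4, 0.5, -0.6]
opening: 0.0002
grip_force: 0.0
```

Run:
```python
from h import *
o=readout.get_obs();print(o["position"],o["contact_force"],o["torque"])
a=viewer.read_camera("scene");b=viewer.read_camera("side")
c=[cv2.resize(x,(400,300),interpolation=cv2.INTER_CUBIC) for x in(a[150:210,185:265],b[160:220,200:280])]
cv2.imwrite("pics/m4.png",np.hstack(c))
```

```text
[0.45759368 0.08718942 0.09779145] [ 1.42147561  0.52778262 -0.5823966 ] [ 0.06059796 -0.0507285  -0.03744013]
```

View pics/m4.png

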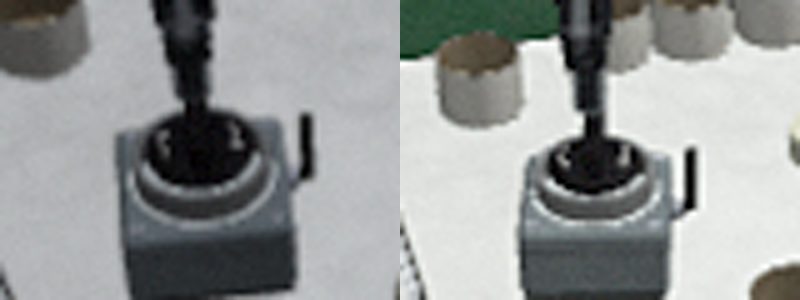

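The tips appear to be right on the bar, but little force shows. I'll go a little deeper while reading the force.

Request:
move_arm(
  moves=[
    {"translation": [0,0,0.1],"twist": [0,0,0],"claw": -1},
    {"translation": [0,0,0.1],"twist": [0,0,0],"claw": -1},
  ],
)

```text
clock: 3.65
position: [0.4576, 0.0872, 0.0968]
tcp_rot: [0.0, 0.147, 0.989, 0.0]
contact_force: [0.5, -0.0, 0.2]
opening: -0.0003
grip_force: 0.0
```

Request:
move_arm(
  moves=[
    {"translation": [0,0,0.1],"twist": [0,0,0],"claw": -1},
    {"translation": [0,0,0.2],"twist": [0,0,0],"claw": -1},
  ],
)

```text
clock: 3.85
position: [0.4576, 0.0872, 0.0947]
tcp_rot: [0.0, 0.147, 0.989, 0.0]
contact_force: [-0.5, -0.3, -0.2]
opening: 0.0002
grip_force: 0.0
```

```bash
cat >> h.py <<'E'
def proj(i,p):
    from scipy.spatial.transform import Rotation as Ro
    q=Ro.from_quat(np.roll(i["rotation"],-1)).as_matrix().T@(np.array(p)-i["xyz"])
    r=np.array(i["intrinsics"])@[q[0],-q[1],-q[2]]; return (r[:2]/r[2]).round(1)
E
python3 - <<'E'
from h import *
o=readout.get_obs();p=o["position"]
P={n:viewer.camera_info(n) for n in("scene","side","wrist")}
ims=[]
for n,i in P.items():
    a=viewer.read_camera(n);cv2.imwrite(f"pics/{n}5.png",a)
    for t,q in dict(tcp=p,top=[.4578,.0865,.106],flat=[.4578,.0865,.085]).items(): print(n,t,proj(i,q))
    c=proj(i,[.458,.0865,.09]).astype(int); h=30 if n!="wrist" else 75
    x,y=c[0]-h,max(c[1]-h,0)
    f=400//(2*h) ; print("crop",n,x,y,400/(2*h))
    ims.append(cv2.convertScaleAbs(cv2.resize(a[y:y+2*h,x:x+2*h],(400,400),interpolation=cv2.INTER_CUBIC),alpha=1.6,beta=25))
cv2.imwrite("pics/m5.png",cv2.resize(np.hstack(ims),(798,266)) if 0 else np.vstack([np.hstack(ims[:2]),np.hstack([ims[2],ims[2]*0])])[:, :800][:, :])
m=cv2.imread("pics/m5.png");cv2.imwrite("pics/m5.png",cv2.resize(m,(600,600)))
E
```

```text
scene tcp [223.3 174.7]
scene top [223.2 171.9]
scene flat [223.8 177.3]
crop scene 193 146 6.666666666666667
side tcp [238.5 187.1]
side top [238.5 184.3]
side flat [238.8 189.6]
crop side 208 158 6.666666666666667
wrist tcp [275.4 252.6]
wrist top [274.2 262.5]
wrist flat [274.5 246. ]
crop wrist 199 174 2.6666666666666665
```

View pics/m5.png

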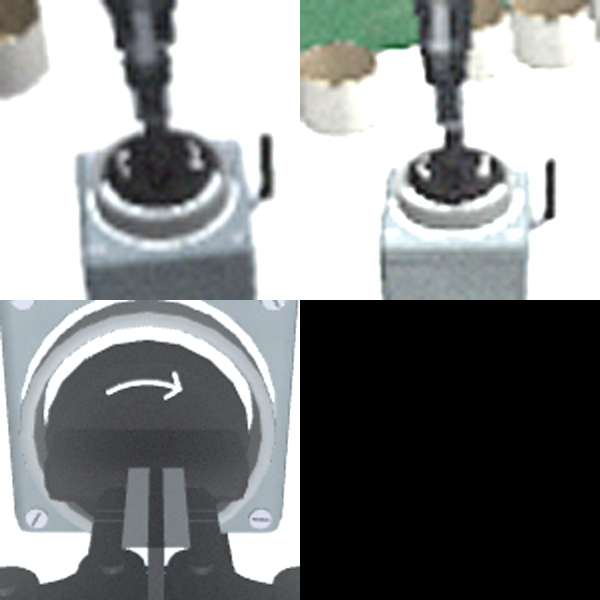

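The wrist view shows the tip in front of the bar with no force. The visible finger end sits about 5 px (roughly 15 mm) short of the projected TCP, so the real tip is probably higher than reported. I'll keep going down in small steps, guided by force.

Request:
move_arm(
  moves=[
    {"translation": [0,0,0.15],"twist": [0,0,0],"claw": -1},
    {"translation": [0,0,0.3],"twist": [0,0,0],"claw": -1},
  ],
)

```text
clock: 4.2
position: [0.4576, 0.0872, 0.0917]
tcp_rot: [0.0, 0.147, 0.989, 0.0]
contact_force: [-0.6, 0.8, -0.4]
opening: -0.0001
grip_force: 0.0
```

Request:
move_arm(
  moves=[
    {"translation": [0,0,0.1],"twist": [0,0,0],"claw": -1},
    {"translation": [0,0,0.2],"twist": [0,0,0],"claw": -1},
  ],
)

```text
clock: 4.4
position: [0.4576, 0.0872, 0.0896]
tcp_rot: [-0.0, 0.147, 0.989, -0.0]
contact_force: [-0.5, -0.3, -0.7]
opening: -0.0004
grip_force: 0.0
```

Request:
move_arm(
  moves=[
    {"translation": [0,0,0.1],"twist": [0,0,0],"claw": -1},
    {"translation": [0,0,0.2],"twist": [0,0,0],"claw": -1},
  ],
)

```text
clock: 4.6
position: [0.4576, 0.0872, 0.0877]
tcp_rot: [-0.0, 0.147, 0.989, -0.0]
contact_force: [0.0, 0.7, 0.6]
opening: 0.0004
grip_force: 0.0
```

Run:
```python
from h import *
# head colour profile along column of finger, before and now
for n,c in(("scene",223),("side",238)):
    i=viewer.camera_info(n);a=viewer.read_camera(n);cv2.imwrite(f"pics/{n}6.png",a)
    b=cv2.imread(f"pics/{n}0.png");p=readout.get_obs()["position"]
    print(n,proj(i,p));r0=160 if n=="scene" else 172
    for r in range(r0,r0+24): print(r,a[r,c-5:c+6].mean(1).astype(int),b[r,c-5:c+6].mean(1).astype(int))
```

```text
scene [223.5 176.5]
160 [ 24  25  39  53  55  50  33  16  16 105 179] [181 179 183 180 181 180 181 182 182 181 181]
161 [ 57  14  22  33  25  26  21  13  36 118 182] [180 177 178 181 179 179 182 180 183 179 182]
162 [ 54  14  18  24  26  25  18   4  30 106 169] [176 177 178 178 178 179 180 180 181 180 182]
163 [ 61   4  13  12  21  15  14  15  18  84 154] [180 178 180 179 177 177 179 180 179 181 181]
164 [ 93   5   4   4  11  13   8  17  34 105 168] [182 180 178 181 178 177 179 181 180 182 183]
165 [137  35  22  12  18  13   9  30  73 135 183] [181 185 177 180 179 180 182 182 183 182 184]
166 [163 103  42  10  16  17  15  32  84 147 180] [183 182 182 168 133 125 132 148 181 184 183]
167 [173 130  53  17  10  20  11  31  76 135 179] [179 181 175 133  51  34  33  85 157 178 179]
168 [179 142  58  27  12  14  12  29  68 129 178] [180 181 163 106  12  14  10  43 119 181 178]
169 [180 152  58  34  12  20  17  24  58 121 183] [181 181 164 106  13  12  16  31 110 177 179]
170 [176 154  70  33  16  16  14  26  50 113 172] [177 180 172 130   9  11  13  20  96 165 171]
171 [179 158  81  38  25
[... 2450 characters left out ...]
159 135  84  14  28  21  40  96 130 153] [184 158 135  81  29  23  28  44  93 128 150]
188 [94 48 32  5 20 30 27 26 19 19 38] [94 46 30 20 23 22 29  2 19 23 38]
189 [90 10 19 22 30 23 30 26 25 28  8] [94 10 13 21 30 33 28 28 29 24 10]
190 [53 23 25 22 27 34 32 23 30 25 18] [47 30 22 17 20 31 33 28 33 37 15]
191 [12 26 29 18 16 21 19 32 25 25 51] [16 25 21 15 22 15 23 19 31 23 55]
192 [143  18  29  10  27  18  23  37  24  33  79] [141  19  21  16  21  20  16  35  29  31  76]
193 [86 18 23 20 16  5 18 22 29 28 37] [86 33 25  9 23 19 13 22 35 25 38]
194 [29 36 26 15 27 22 19 28 27 31 20] [23 27 30 17 22 22 21 15 38 22 32]
195 [27 20 31 27 17 18 21 26 30 40 34] [32 18 34 39 15 21 25 26 37 36 38]
```

The finger end sits at side-view row 184.5, level with the bar top, while the TCP reads 0.0877. So the real tip is about 18 mm short of the reported TCP and contact is imminent.

Request:
move_arm(
  moves=[
    {"translation": [0,0,0.1],"twist": [0,0,0],"claw": -1},
    {"translation": [0,0,0.2],"twist": [0,0,0],"claw": -1},
  ],
)

```text
clock: 4.9
position: [0.4576, 0.0872, 0.0858]
tcp_rot: [0.0, 0.147, 0.989, 0.0]
contact_force: [0.0, 0.3, 0.3]
opening: -0.0004
grip_force: 0.0
```

Request:
move_arm(
  moves=[
    {"translation": [0,0,0.1],"twist": [0,0,0],"claw": -1},
    {"translation": [0,0,0.2],"twist": [0,0,0],"claw": -1},
  ],
)

```text
clock: 5.1
position: [0.4576, 0.0872, 0.0837]
tcp_rot: [0.0, 0.147, 0.989, 0.0]
contact_force: [0.3, -0.6, 1.9]
opening: -0.0003
grip_force: 0.9
```

Request:
move_arm(
  moves=[
    {"translation": [0,0,0.15],"twist": [0,0,0],"claw": -1},
    {"translation": [0,0,0.3],"twist": [0,0,0],"claw": -1},
  ],
)

```text
clock: 5.3
position: [0.4577, 0.0872, 0.0809]
tcp_rot: [0.0, 0.147, 0.989, 0.0]
contact_force: [-2.1, 1.3, 11.9]
opening: 0.0
grip_force: 6.5
```

Request:
move_arm(
  moves=[
    {"translation": [0,0,0.15],"twist": [0,0,0],"claw": -1},
    {"translation": [0,0,0.3],"twist": [0,0,0],"claw": -1},
  ],
)

```text
clock: 5.5
position: [0.4576, 0.0872, 0.0778]
tcp_rot: [0.0, 0.147, 0.989, 0.0]
contact_force: [-0.9, 0.6, 5.0]
opening: -0.0001
grip_force: 2.3
```

Request:
move_arm(
  moves=[
    {"translation": [0,0,0.1],"twist": [0,0,0],"claw": -1},
    {"translation": [0,0,0.15],"twist": [0,0,0],"claw": -1},
  ],
)

```text
clock: 5.7
position: [0.4577, 0.0872, 0.0763]
tcp_rot: [0.0, 0.147, 0.989, 0.0]
contact_force: [-0.3, 0.2, 5.9]
opening: -0.0001
grip_force: 2.6
```

Request:
move_arm(
  moves=[
    {"translation": [0,0,0.1],"twist": [0,0,0],"claw": -1},
  ],
)

```text
clock: 5.8
position: [0.4579, 0.0872, 0.0756]
tcp_rot: [0.0, 0.147, 0.989, 0.0]
contact_force: [-2.5, 0.9, 26.4]
opening: 0.0001
grip_force: 13.6
```

Bottomed out at 26 N after the snap, so the tip offset is about 22 mm. I'll lift off and move beside the +y end of the bar.

Request:
move_arm(
  moves=[
    {"translation": [0,0,-1.5],"twist": [0,0,0],"claw": -1},
    {"translation": [0,0,-4],"twist": [0,0,0],"claw": -1},
    {"translation": [1,1.2,-4],"twist": [0,0,0],"claw": -1},
    {"translation": [2.5,2.8,-4],"twist": [0,0,0],"claw": -1},
    {"translation": [2.5,2.8,-4],"twist": [0,0,0],"claw": -1},
    {"translation": [2.5,2.8,-4],"twist": [0,0,0],"claw": -1},
  ],
)

```text
clock: 6.4
position: [0.4417, 0.1214, 0.1152]
tcp_rot: [-0.0, 0.146, 0.989, -0.0]
contact_force: [0.3, -0.8, -0.4]
opening: -0.0002
grip_force: 0.0
```

Run:
```python
from h import *
b=cv2.imread("pics/side0.png");a=viewer.read_camera("side");w=viewer.read_camera("wrist");cv2.imwrite("pics/w7.png",w)
for r in range(179,200): print(r,a[r,227:252:2].mean(1).astype(int),b[r,227:252:2].mean(1).astype(int))
i=viewer.camera_info("wrist");print(proj(i,[.4578,.0868,.1005]),readout.get_obs()["position"])
c=cv2.resize(w[150:350,180:400],None,fx=3,fy=3);cv2.imwrite("pics/w7c.png",cv2.convertScaleAbs(c,alpha=1.6,beta=25))
```

```text
179 [228 229 226 223 225 227 225 224 229 230 230 228 228] [227 226 225 225 224 225 225 224 227 229 228 228 225]
180 [226 226 225 224 226 222 226 227 228 232 231 232 227] [223 226 226 224 226 231 236 229 229 231 233 230 228]
181 [228 229 228 225 224 228 230 226 227 229 231 228 226] [227 227 225 220 227 179 182 236 230 229 230 228 227]
182 [227 228 224 222 223 238 243 233 231 231 231 228 228] [229 226 225 222 232  80  71 197 228 229 230 228 226]
183 [229 228 224 222 229 146 123 241 227 227 230 224 224] [229 224 225 224 233   9   7 181 227 227 227 226 225]
184 [228 226 226 224 232  26   0 201 229 225 225 226 223] [227 225 225 223 239   0  18 185 231 225 227 224 224]
185 [227 227 227 225 237   0  10 185 227 225 226 225 224] [224 227 226 227 230   1  17 186 227 227 227 224 225]
186 [228 226 225 231 246   2  21 176 242 233 230 228 229] [227 224 225 233 237   4  23 182 244 233 229 227 225]
187 [226 228 226 194 176   5  22 118 181 215 236 228 228] [226 225 225 184 135  29  28  93 150 218 234 227 227]
188 [228 234 186 137  93  19  29  54  93 136 208 233 229] [227 233 177  94  30  23  29  19  
[... 600 characters left out ...]
  39  19  19  29  35 146  17 112 117] [125  72  14  23  30  22  21  38  32  36  46 108 117]
195 [125 107  20  52  29  18  14  32  19  23  94 130 130] [123 126   0  32  34  15  25  37  38  23 164 125 134]
196 [110 147  17  26  29  13  19  25  39  34 100 123 168] [107 205  28  15  22  23  27  28  21  67 200 116 165]
197 [ 92 151  21  17  29  22  22  29  30  41 136 102 174] [ 90 161 207   4   0  21  13   6  69 142 155 102 170]
198 [119  91 114  58  11  16  23  30  69 127 111  90 199] [123  91 174 178  54   0  10 109 192 143 102  88 195]
199 [125  67  93 112 121 109 106 136 113 108  96  99 228] [125  60  95 145 138 152 111 144 143  97  95  98 226]
[231.6 277.9] [0.44205244 0.12090197 0.11519491]
```

View pics/w7c.png

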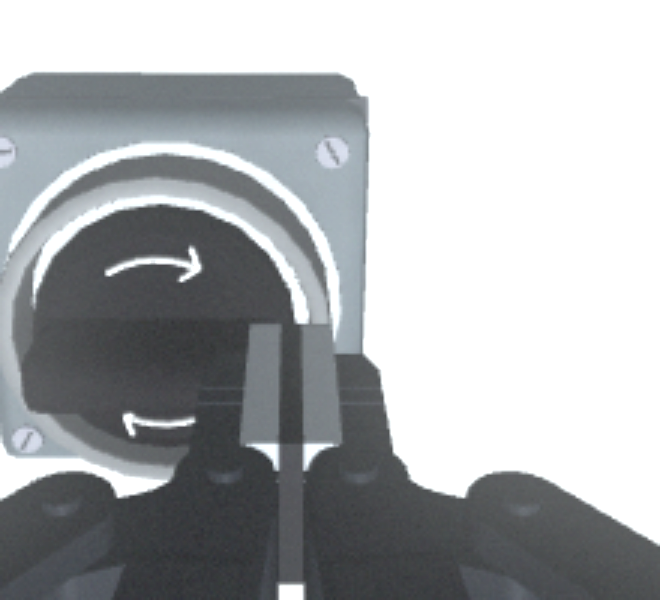

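The button is latched: the head sits about 1.5 rows lower in the side view. In the wrist view the fingertips are beside the +y end of the bar, clear on the -x side. Lowering beside it.

Request:
move_arm(
  moves=[
    {"translation": [0,0.1,2],"twist": [0,0,0],"claw": -1},
    {"translation": [0,0.1,3.6],"twist": [0,0,0],"claw": -1},
    {"translation": [0,0.1,4.4],"twist": [0,0,0],"claw": -1},
    {"translation": [0,0.1,4.7],"twist": [0,0,0],"claw": -1},
    {"translation": [0,0.1,4.7],"twist": [0,0,0],"claw": -1},
  ],
)

```text
clock: 7.0
position: [0.4422, 0.122, 0.0682]
tcp_rot: [-0.0, 0.147, 0.989, -0.0]
contact_force: [0.4, 0.0, -0.7]
opening: 0.0
grip_force: 0.0
```

Run:
```python
import numpy as np
for u in(1.8,):
  for d in range(0,45,5):
    f=np.radians(d);print(d,(u*np.cos(f)-2.9*np.sin(f)-2.5).round(2),(u*np.sin(f)+2.9*np.cos(f)-2.9).round(2))
```

```text
0 -0.7 0.0
5 -0.96 0.15
10 -1.23 0.27
15 -1.51 0.37
20 -1.8 0.44
25 -2.09 0.49
30 -2.39 0.51
35 -2.69 0.51
40 -2.99 0.48
```

Request:
move_arm(
  moves=[
    {"translation": [-0.4,0,0],"twist": [0,0,0],"claw": -1},
    {"translation": [-0.7,0,0],"twist": [0,0,0],"claw": -1},
    {"translation": [-0.95,0.15,0],"twist": [0,0,5],"claw": -1},
    {"translation": [-1.25,0.25,0],"twist": [0,0,10],"claw": -1},
    {"translation": [-1.25,0.25,0],"twist": [0,0,10],"claw": -1},
  ],
)

```text
clock: 7.5
position: [0.4555, 0.121, 0.0687]
tcp_rot: [0.0, 0.233, 0.972, 0.0]
contact_force: [-0.9, 1.5, 1.2]
opening: -0.0002
grip_force: 0.5
```

Request:
move_arm(
  moves=[
    {"translation": [-0.26,0.15,0],"twist": [0,0,5],"claw": -1},
    {"translation": [-0.53,0.27,0],"twist": [0,0,10],"claw": -1},
    {"translation": [-0.81,0.37,0],"twist": [0,0,15],"claw": -1},
    {"translation": [-1.1,0.44,0],"twist": [0,0,20],"claw": -1},
    {"translation": [-1.1,0.44,0],"twist": [0,0,20],"claw": -1},
  ],
)

```text
clock: 8.0
position: [0.467, 0.1199, 0.0686]
tcp_rot: [0.0, 0.398, 0.918, 0.0]
contact_force: [-0.8, 1.7, 1.4]
opening: 0.0002
grip_force: 1.1
```

Run:
```python
from h import *
o=readout.get_obs();print(o["contact_force"],o["torque"])
cv2.imwrite("pics/w8.png",viewer.read_camera("wrist"))
a=viewer.read_camera("side")
for r in range(181,200): print(r,a[r,227:252:2].mean(1).astype(int))
```

```text
[-0.82598463  1.71413695  1.40237242] [ 0.22092069  0.31872806 -0.0118302 ]
181 [227 229 225 236  15  24 110 101 245 231 232 229 226]
182 [227 228 224 233   0  21  89  41 197 232 226 228 226]
183 [228 225 225 229 119  22  39  13 102 236 227 227 225]
184 [226 226 227 227 227 171  14  36  68 236 226 226 226]
185 [226 224 225 230 246 107  31  35  78 239 224 226 225]
186 [229 226 227 234 224  23  28  29  75 245 228 227 228]
187 [228 228 230 192 111  21  38  19  74 226 237 229 227]
188 [227 234 177  83  10  34  18  20  32 126 207 235 230]
189 [230 183  85  57  28  38  21  29  27  30 130 227 237]
190 [215 129  81  36  27  26  23  17  16  49  61 168 208]
191 [153  81  74  11  18  11  30  31   7 132  25 124 192]
192 [133  58  43   6  21  19  34  29  98  74  26 105 133]
193 [129  60  23  25  18  16  32  26 247  19  22 105 125]
194 [117  77  18  17  12  22  26  24 139  37  51 107 124]
195 [127 121   0  22  21  34  26  30  26  19 146 128 130]
196 [107 203  79   7  26  29  28  33  26  66 195 119 167]
197 [ 92 163 190  35   2  14  14   4  63 145 158  98 174]
198 [120  88 167 181  99   6  11 107 190 142 100  92 192]
199 [128  62  96 142 145 153 111 143 142 105  97 102 230]
```

In the side view, rows 195–198 are back to the "out" pattern, so the button has popped up. I'll draw the finger straight back off the bar, then up.

Request:
move_arm(
  moves=[
    {"translation": [0.5,0,0],"twist": [0,0,0],"claw": -1},
    {"translation": [1.2,0,0],"twist": [0,0,0],"claw": -1},
    {"translation": [2.2,0,0],"twist": [0,0,0],"claw": -1},
    {"translation": [3.2,0,0],"twist": [0,0,0],"claw": -1},
    {"translation": [3.2,0,-1],"twist": [0,0,-5],"claw": -1},
    {"translation": [3.2,0,-4],"twist": [0,0,-12],"claw": -1},
    {"translation": [3.2,0,-8],"twist": [0,0,-20],"claw": -1},
    {"translation": [3.2,0,-10],"twist": [0,0,-28],"claw": -1},
    {"translation": [3.2,0,-10],"twist": [0,0,-30],"claw": -1},
    {"translation": [3.2,0,-10],"twist": [0,0,-30],"claw": -1},
  ],
)

```text
clock: 9.1
position: [0.4444, 0.1438, 0.1688]
tcp_rot: [0.001, 0.146, 0.989, 0.0]
contact_force: [0.1, -0.1, -0.4]
opening: 0.0
grip_force: 0.0
```

Run:
```python
from h import *
from scipy.spatial.transform import Rotation as Ro
o=readout.get_obs();R=Ro.from_quat(np.roll(o["tcp_rot"],-1)).as_matrix();print(o["position"],o["contact_force"])
a=viewer.read_camera("side").astype(int);b=cv2.imread("pics/side0.png").astype(int)
print("head diff vs start",np.abs(a-b)[181:205,222:256].mean())
for r in (182,183,193,196,197,198): print(r,a[r,227:252:2].mean(1).astype(int))
i=viewer.camera_info("scene");s=viewer.read_camera("scene").astype(int);b=cv2.imread("pics/scene0.png").astype(int)
print("scene diffs head",np.abs(s-b)[165:200,205:245].mean())
# round button: dark blobs in long box, scene view
for n in("scene","side"):
    im=cv2.imread(f"pics/{n}0.png");ii=viewer.camera_info(n)
    c=proj(ii,[.533,-.175,.059]);print(n,"pred",c)
    x,y=c.astype(int);g=im[y-12:y+13,x-14:x+15].max(2);m=(g<60).astype(np.uint8)
    k,l,st,ce=cv2.connectedComponentsWithStats(m);j=l[12,14] or 1+np.argmax(st[1:,4]);print(st[j],ce[j]+[x-14,y-12],onz(ii,*(ce[j]+[x-14,y-12]),.059))
print("to above round",(R.T@(np.array([.5325,-.174,.12])-o["position"])*100).round(2))
```

```text
[0.44442228 0.14381362 0.16880773] [ 0.11504353 -0.09452878 -0.39592311]
head diff vs start 2.8754084967320264
182 [227 228 226 224 231  81  67 200 230 229 230 229 226]
183 [226 225 226 222 233   6   7 182 227 227 226 224 224]
193 [128  59  12  83  26  16  18  32  44  65  13 104 126]
196 [107 205  28  16  28  28  35  23  19  63 198 116 170]
197 [ 87 162 205   0   9  30  21   1  68 144 158  94 173]
198 [117  90 172 175  52   9  10 107 194 141 107  87 192]
scene diffs head 2.3707142857142856
scene pred [286.1 237. ]
[  9   8  12  12 103] [286.27184466 238.51456311] [ 0.53127439 -0.17984818  0.059     ]
side pred [285.7 239.3]
[ 9 11 11  8 70] [284.88571429 241.55714286] [ 0.52727365 -0.18420213  0.059     ]
to above round [-17.62 -27.88   4.88]
```

The head matches its start image again: up, with the bar at rest. Moving over the round button now.

Request:
move_arm(
  moves=[
    {"translation": [-2.2,-3.5,0],"twist": [0,0,0],"claw": -1},
    {"translation": [-4.4,-7,0],"twist": [0,0,0],"claw": -1},
    {"translation": [-6.6,-10.5,0],"twist": [0,0,0],"claw": -1},
    {"translation": [-8.8,-14,0],"twist": [0,0,0],"claw": -1},
    {"translation": [-11,-17.5,0],"twist": [0,0,0],"claw": -1},
    {"translation": [-13.2,-21,0],"twist": [0,0,0],"claw": -1},
    {"translation": [-15.4,-24.5,0],"twist": [0,0,0],"claw": -1},
    {"translation": [-17.6,-28,2],"twist": [0,0,0],"claw": -1},
    {"translation": [-17.6,-28,5],"twist": [0,0,0],"claw": -1},
    {"translation": [-17.6,-28,8],"twist": [0,0,0],"claw": -1},
  ],
)

```text
clock: 10.2
position: [0.5316, -0.1768, 0.0866]
tcp_rot: [-0.0, 0.148, 0.989, 0.0]
contact_force: [-0.3, -0.3, 0.3]
opening: -0.0005
grip_force: 0.0
```

Request:
move_arm(
  moves=[
    {"translation": [0,0,2],"twist": [0,0,0],"claw": -1},
    {"translation": [0,0,3],"twist": [0,0,0],"claw": -1},
    {"translation": [0,0,3],"twist": [0,0,0],"claw": -1},
  ],
)

```text
clock: 10.5
position: [0.5309, -0.1752, 0.0569]
tcp_rot: [-0.001, 0.147, 0.989, 0.0]
contact_force: [0.4, -0.5, 1.2]
opening: 0.0002
grip_force: 0.0
```

Run:
```python
from h import *
o=readout.get_obs();print(o["position"],o["contact_force"])
i=viewer.camera_info("wrist");w=viewer.read_camera("wrist");cv2.imwrite("pics/w9.png",w)
p=o["position"];c=proj(i,[p[0],p[1],.059]);print("tcp vertical at .059",c,"est",proj(i,[.5325,-.175,.059]))
g=w.max(2);x,y=c.astype(int)
for r in range(y-50,y+40,5): print(r,g[r,x-60:x+61:6])
```

```text
[ 0.53086081 -0.17519167  0.05687529] [ 0.39999455 -0.46701209  1.23301427]
tcp vertical at .059 [275.4 254.2] est [276.6 256.6]
204 [ 81  88  98 107 105 105 105 103 105 107 104 106 105 106 106 109 105  93
 178 181 180]
209 [ 96 102 106 106 105 105 105 103 102  98 101 106 104 106 107 106 107 103
 120 179 180]
214 [108 107 105 106 108 106 105 167 164 162 165 165 163 153 106 106 107 105
  82 177 179]
219 [107 107 105 108 106 103 162 160  80 135 135 123  88 163 166 106 107 106
  99 176 181]
224 [106 105 106 106 107 161 158 136 134 134 127 138 139 134 156 168 108 107
 104  72 180]
229 [103 104 104 105 159 160 133 133  34  38  38  38  37 130 134 164 144 104
 104  93 176]
234 [104 106 104 104 163 129 133  35  39  42  41  42  42  42 131 118 168 106
 108 100 118]
239 [105 105 102 104 162 134  36  40  39  41  41  42  43  42  37 132 166 106
 106 104  81]
244 [104 103 102 110 160 137  37  39  39  38  40  41  42  45  41 135 165 109
 107 107  98]
249 [105 103 104 146 134 129  37  41  40  38  40  39  41  43  45 135 137 107
 107 106 103]
254 [103 101 104 105 137 131  38  38  41  41  37  42  40  41  43 134 161 109
 106 106 106]
259 [105 104 105 105 163 132  41  39  64  73  32  71  73  43  43 133 165 105
 105 106 107]
264 [104 104 104 103 165 132  37  37  69  72  32  71  73  43  42 135 161 105
 104 105 107]
269 [103 104 104 105 102 163  35  34  71  72  31  70  71  32  35 158 105 105
 104 105  94]
274 [103 103 103 104 102 158  30  33  72  71  31  69  72  34  34  34 104 104
 105 104 133]
279 [100 102 103 102 103 102  43  40  70  72  29  70  71  43  44  44 101 103
 104 104 137]
284 [156 101 103 100 100  87  43  42  71  71  29  67  72  49  47  49 102 101
 102 103 113]
289 [162  94 101 101 101  38  30  30  69  70  28  68  71  52  34  34 101 101
  95  40 172]
```

The cap spans columns 249–302 with its centre near row 253, so the tips are centred on it. Pressing.

Request:
move_arm(
  moves=[
    {"translation": [0,0,1.2],"twist": [0,0,0],"claw": -1},
    {"translation": [0,0,1.8],"twist": [0,0,0],"claw": -1},
    {"translation": [0,0,2.1],"twist": [0,0,0],"claw": -1},
  ],
)

```text
clock: 10.85
position: [0.5316, -0.1757, 0.0369]
tcp_rot: [-0.0, 0.147, 0.989, 0.0]
contact_force: [-0.0, -0.4, 1.5]
opening: 0.0003
grip_force: 1.0
```

Request:
move_arm(
  moves=[
    {"translation": [0,0,0.15],"twist": [0,0,0],"claw": -1},
    {"translation": [0,0,0.3],"twist": [0,0,0],"claw": -1},
  ],
)

```text
clock: 11.05
position: [0.5317, -0.1757, 0.0344]
tcp_rot: [-0.0, 0.147, 0.989, 0.0]
contact_force: [-1.0, 1.9, 3.4]
opening: 0.0001
grip_force: 1.7
```

Request:
move_arm(
  moves=[
    {"translation": [0,0,0.15],"twist": [0,0,0],"claw": -1},
    {"translation": [0,0,0.25],"twist": [0,0,0],"claw": -1},
  ],
)

```text
clock: 11.25
position: [0.5317, -0.1757, 0.0319]
tcp_rot: [-0.0, 0.147, 0.989, 0.0]
contact_force: [-3.4, 1.6, 14.6]
opening: 0.0001
grip_force: 7.5
```

It's bottomed out: 14.6 N against a 5 N spring. Holding briefly, then lifting.

Request:
move_arm(
  moves=[
    {"translation": [0,0,0],"twist": [0,0,0],"claw": -1},
    {"translation": [0,0,-1],"twist": [0,0,0],"claw": -1},
    {"translation": [0,0,-5],"twist": [0,0,0],"claw": -1},
    {"translation": [0,0,-10],"twist": [0,0,0],"claw": -1},
    {"translation": [0,0,-12],"twist": [0,0,0],"claw": -1},
    {"translation": [0,0,-12],"twist": [0,0,0],"claw": -1},
    {"translation": [0,0,-12],"twist": [0,0,0],"claw": -1},
  ],
)

```text
clock: 11.95
position: [0.5319, -0.1759, 0.1523]
tcp_rot: [0.001, 0.147, 0.989, -0.0]
contact_force: [0.9, -0.4, 0.3]
opening: 0.0001
grip_force: 0.0
```

Run:
```python
from h import *
a=viewer.read_camera("side").astype(int);b=cv2.imread("pics/side0.png").astype(int)
print("stop",np.abs(a-b)[181:220,222:256].mean(),"long",np.abs(a-b)[243:275,270:312].mean(),readout.get_obs()["contact_force"])
job.finish_job();print(readout.get_obs()["clock"])
```

```text
stop 3.225992961287079 long 3.076388888888889 [-0.12812414  0.24707582 -0.10148424]
the job is handed in; nothing more can be done
the job is handed in; nothing more can be done
```

The job is handed in at about 12 s: the mushroom button latched, was twisted free and popped up, and the round button was pressed fully in and let go; both boxes matched their start images, and no verdict was returned.

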